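# Hook the stamp tray out to its stop

## Robot

A 6-joint arm with a two-finger parallel gripper is mounted at the origin on the work surface. World frame = base frame: x ahead of the robot, y to its left, z up, the work surface at z = 0. Lengths are in m, angles in rad, forces in N, time in s.
With the tool pointing down it reaches from about 0.375 to 0.9 m from the base axis. Payload 3.1 kg.
Tool frame: the origin (TCP) lies midway between the tips of the shut fingers; the grasp point (between the pads) lies 19 mm behind it; x points along the fingers, y is the direction in which the jaws open and shut, and the axes are right-handed (so a half turn about x gives the same grasp; the last joint's range is limited). The gripper opens to 87 mm and grips with 3 to 60 N. Pads are 19 mm wide; open, the fingers measure 117 mm over their backs; the gripper's body (75 mm by 190 mm) begins 51 mm behind the grasp point.
Start: joints at [1.107, 0.527, 1.433, -0, 1.181, -0.178], TCP at [0.176, 0.6, 0.223] pointing down, gripper open.
Joint ranges: [-3.08, 3.08], [-0.75, 2.2], [0.22, 2.44], [-1.43, 4.57], [0, 2.65], [-2.85, 2.85]. Speed limits (rad/s): [2.79, 2.79, 3.14, 3.14, 3.14, 3.14].

## Interface

Orientations are given as a unit quaternion [x, y, z, w].
In Python, from rig import get_obs, imaging, robot gives the robot as it stands.
- The arm moves only by the shell command python3 -m inch 'ROWS' [FORCE]. ROWS is JSON, a list of rows, each a list of 3 entries, a list of its own where there are three numbers: the finger opening in mm, from 0 to 87, then the shift along the tool's x, y, z in mm, then the turn, a rotation vector about the tool's x, y, z in degrees. In form: [[grip, [dx, dy, dz], [wx, wy, wz]], ...]. A call has 1 to 12 rows; each row shifts and turns the pose as measured when the row begins, along the tool's axes as they then stand; what a row does not reach is not made up. A row lasts 1/8 s, in which the tool goes at most 62.5 mm and 10.7 degrees, less where a joint would pass 70% of its speed; a pose out of reach is approached as far as the arm can. A call with a gripper value outside its range is refused whole. The fingers move at their own pace and stop on an object; FORCE is the grip in N (left out, the last holds). Time passes only in rows, so rows that do not move let the fingers close. It gives the time, the measured TCP pose, the force and the opening at its end, in the units of the state.
- get_obs(): the state, without advancing time (a new reading comes with each control period).
- imaging.camera(name): name is "side" or "top"; returns the picture (400x640x3 uint8, red, green, blue); there is no depth.
- imaging.camera_params(name): a dict with "camera_matrix" (3x3 intrinsics, pixels), "xyz" and "rotation" of the camera in the world. Camera axes: x right, y down, z forward; pixel columns grow to the right and rows downward; lengths in m; the calibration is good to about 2 mm. A picture is of the moment at which its call begins. camera_params takes no time and is no camera call.
- robot.hand_in(): hands the job in, once; it reports no verdict.
Trained networks look in the newest picture that a camera, given by its name, has taken for a name from the list of things; names that differ only in an ending like _2 or _b are one class to them, and where a whole thing is asked for, a point or a joint stands for the part that bears it (a point fixed in the world has none). Each returns a list of dicts, best first, with "confidence" (0 to 1); they miss things now and then, are a little off and sometimes report something else, mostly with a low value. They report only what shows in the picture. A call takes as long as a camera call. They do not tell look-alikes from the thing itself.
- imaging.cut_out(camera, target): "pixels" (400x640 bool, what is visible of it) and "box" ([centre column, centre row, width, height] in pixels, round what is visible of it).
- imaging.tip_of(camera, target): "pixel" ([column, row] in pixels: a listed point, or the origin of a listed thing).
The state is a dict: "time": time; "q": joint angles; "joint_velocities": joint speeds; "joint_torque": joint torques, N m; "position": TCP position; "tool_rot": TCP orientation; "ft_force": force on the tool from outside, world axes, zero at the start; "moment": the same for the moment, N m; "grip_width": finger opening in m.
Only numpy, scipy, OpenCV 4.12 (cv2) and the standard library are available. Lean on these libraries where they do the work, as an engineer would, in place of code of your own. Each camera call takes 0.05 s, during which the arm holds its last target. There are 200 camera calls.

## Task

Pick up the pull hook from the cork mat, drop its bent tip into the steel eye on the front of the stamp tray and, with the hook alone, drag the tray slowly out of the low rack until it sits squarely against both stop posts on the rack's front board; keep a steady pull of about 12 N on it there for a full second, and never let the hook load the tray with more than 25 N, the bump against the posts included. Then unhook without shifting the tray, set the hook down standing on the cork mat the way it was (do not drop it), and leave the other things on the table undisturbed.

Things in the scene. Friction and masses are not known exactly. Their poses are not given: they have to be found in the camera images.
- hook: Pull hook, 140 g: light wooden block handle 90 long (x) x 26 wide (y) x 36 high, steel collar at its front, then a 6 mm steel rod that rises to 44 mm above the underside, runs level to x = +150 and bends straight down, ending level with the underside. Stands on handle and rod end. Origin: centre of the handle's underside; x from handle to tip, z up. Grip the handle across its width from above.
- hook_tip (a point): Lower end of the hook's bent-down rod (6 mm thick, straight down for 44 mm): 150 mm ahead of the hook's origin along its x, at the height of the handle's underside. The level rod runs 44 mm above this point.
- tray: Loose open wooden tray of stamps, 140 deep (x) x 150 wide (y) x 42 high, about 0.6 kg (varies by a third), standing on the rack's board; it slides with an unknown drag of 2 to 6 N. Origin: centre of its underside; its -x side is the front with the eye. It slides out along the rack's -x between side walls, 3 mm play each side.
- eye (a point): Centre of the flat steel eye on the tray's front: a level ring (hole points up), 18 mm clear hole, 5 mm thick bar, 28 mm over the outside; 17 mm ahead of the tray's front face, 28 mm above its underside (40 mm above the table). Axes as the tray's. It stands out in front of the rack's roof; nothing lies under the hole for 20 mm below the eye's middle.
- tray_front (a point): Middle of the lower edge of the tray's front face, at its underside; axes as the tray's. The tray is home when its front face bears on both stop posts, 50 to 115 mm further out than at the start; the posts' place is not measured, so it is to be seen or felt. The posts are rigid: a few mm too far, or arriving faster than 20 mm/s, loads the hook hard.
- rack: Low wooden rack, fixed: base board 180 wide (y), 12 thick, x = -150 to 155; roofed housing over it (walls from x = -20, roof from x = 0, to x = 155), top 86 mm above the table. On the board's open front, at x = -75 to -112, two aluminium stop posts (stop_c1, stop_c2: 16 x 20, 34 high, 58 mm either side) on a strip 5 mm high. Origin: on the table, mid width; the tray is pulled out along -x.
- mat: Cork mat fixed to the table, 280 long (x) x 110 wide (y) x 4 thick. Origin: centre of its underside, z up. The hook stands on it lengthwise at the start (its x within a quarter of a radian of the mat's x).
- cup: Lidded paper coffee cup, 86 wide, 117 high; origin: centre of its underside. Leave it alone.
- knob_stamp: Stamp block 60 x 45 mm with a turned wooden knob, 66 high, on the rack's roof; origin: centre of its underside. Leave it alone.
- ink: Small bottle, 32 wide, 60 high, on the rack's roof; origin: centre of its underside. Leave it alone.
- tape_a: Roll of tape lying flat, 56 mm across, 15 high; origin: centre of its underside. Leave it alone.
- tape_b: Roll of tape lying flat, 56 mm across, 20 high; origin: centre of its underside. Leave it alone.
- jar: Jar with a metal lid, 60 wide, 75 high; origin: centre of its underside. Leave it alone.
- glue_runner: Blue glue dispenser, 75 x 28 mm, 50 high; origin: centre of its underside. Leave it alone.
- self_inker: Round black self-inking stamp, 52 wide, 80 high; origin: centre of its underside. Leave it alone.
There are look-alikes about, which are no part of the job. Of the things shaped like the tray, the wooden one is meant.

How it is judged:
On the way, in this order (a step that is already met when the one before it is completed fails the run):
1. the hook's tip is down through the eye of the tray (horizontal distance between hook_tip and eye below 0.0095 m and z of hook_tip in the frame of eye below -0.004 m), for 0.1 s.
2. with the hook in the eye and pulling with more than 4 N, the tray bears on both stop posts (over 1 N each), for half a second (all of step 1 and x of each of stop_c1, stop_c2 in the frame of tray above -0.081 m and angle between tray's own z axis and vertical below 0.05 rad and contact force between tray and stop_c1 above 1 N and contact force between tray and stop_c2 above 1 N and contact force between hook and tray above 4 N), for 0.5 s.
At the end, for the whole second after the job is handed in: The tray's front is within 3 mm of both stop posts (each post's centre lies 8 mm in front of its contact face), level; the hook stands upright on the cork mat, handle and tip both on it, clear of the tray; both are at rest (x of each of stop_c1, stop_c2 in the frame of tray above -0.081 m and angle between tray's own z axis and vertical below 0.05 rad and x of hook in the frame of mat between -0.125 and 0.125 m and y of hook in the frame of mat between -0.05 and 0.05 m and x of hook_tip in the frame of mat between -0.14 and 0.14 m and y of hook_tip in the frame of mat between -0.06 and 0.06 m and z of hook in the frame of mat below 0.009 m and angle between hook's own z axis and vertical below 0.1 rad and contact force between hook and tray below 0.1 N and linear speed of each of hook, tray below 0.02 m/s); the robot touches nothing.
It fails at once if the hook loads the tray with more than 25 N (contact force between hook and tray above 25 N).
It fails at once if the gripper or arm touches the tray (contact force between any of the fingers, the arm and tray above 0.5 N).
It fails at once if the tray is tipped (angle between tray's own z axis and vertical above 0.15 rad).
It fails at once if the hook is dropped (contact force between the fingers and hook below 0.05 N and linear speed of hook above 0.6 m/s).
It fails at once if another thing on the table is shifted by more than 30 mm (distance of any of cup, knob_stamp, ink, tape_a, tape_b, jar, glue_runner, self_inker from where it was at the start of the episode above 0.03 m).
It also fails if it takes over 64 s, if anything falls off the work surface, if the arm or the gripper's body presses on something with over 40 N, if the wrist force passes 120 N, or if a joint passes its speed limit or range.

## Working session

There is one attempt and no reset: what is moved stays moved. The work goes in short steps, Python scripts to look and compute and a shell command to move; the robot and the scene stay as the last step left them, time stands still between calls to the robot, and variables do not carry over. Pictures are saved under pics/ and viewed, about 8 in all and at most 12, crops included, and the job is handed in when it is done.

```bash
ls; mkdir -p pics; python3 - <<'E'
from rig import get_obs, imaging, robot
import cv2,numpy as np
for c in("side","top"):
    im=imaging.camera(c); cv2.imwrite(f"pics/{c}0.png",im[...,::-1])
    p=imaging.camera_params(c); print(c,{k:np.round(v,3).tolist() for k,v in p.items()})
    for t in("hook","hook_tip","tray","eye","tray_front","rack","mat","stop_c1"):
        print(t,[(np.round(d["pixel"],1).tolist(),round(d["confidence"],2)) for d in imaging.tip_of(c,t)][:4])
o=get_obs(); print({k:np.round(v,3).tolist() for k,v in o.items()})
E
```

```text
pics
side {'camera_matrix': [[364.0, 0.0, 319.333], [0.0, 364.0, 196.774], [0.0, 0.0, 1.0]], 'xyz': [0.079, -0.584, 0.634], 'rotation': [0.857, -0.265, 0.131, -0.422]}
hook [([355.9, 266.2], 0.83)]
hook_tip [([313.3, 229.5], 0.64), ([289.0, 171.5], 0.43)]
tray [([284.0, 156.1], 0.86), ([218.0, 200.0], 0.57)]
eye [([234.8, 176.8], 0.68), ([297.2, 164.2], 0.65), ([450.1, 249.8], 0.48)]
tray_front [([231.1, 186.2], 0.8), ([293.9, 168.7], 0.71)]
rack [([286.4, 170.5], 0.57)]
mat [([343.1, 258.7], 0.76)]Traceback (most recent call last):
  File "<stdin>", line 7, in <module>
ValueError: it knows: cup, eye, glue_runner, hook, hook_tip, ink, jar, knob_stamp, mat, rack, self_inker, tape, tray, tray_front
```

```bash
cat > h.py <<'E'
from rig import get_obs, imaging, robot
import cv2,numpy as np
from scipy.spatial.transform import Rotation as R
def ray(c,px):
    p=imaging.camera_params(c);K=np.array(p["camera_matrix"])
    return np.array(p["xyz"]), R.from_quat(p["rotation"]).as_matrix()@np.linalg.solve(K,[px[0],px[1],1])
def at(c,px,z):
    o,d=ray(c,px); return o+d*(z-o[2])/d[2]
def proj(c,X):
    p=imaging.camera_params(c); v=np.array(p["camera_matrix"])@R.from_quat(p["rotation"]).as_matrix().T@(np.array(X)-p["xyz"]); return v[:2]/v[2]
def tri(a,b):
    (o1,d1),(o2,d2)=ray("side",a),ray("top",b)
    s=np.linalg.lstsq(np.c_[d1,-d2],o2-o1,rcond=None)[0]; A,B=o1+d1*s[0],o2+d2*s[1]
    return (A+B)/2,np.linalg.norm(A-B)
E
python3 - <<'E'
from h import *
Z=dict(hook=.004,hook_tip=.004,tray=.012,eye=.04,tray_front=.012,rack=0,mat=0,cup=0,tape=0,jar=0,glue_runner=0,self_inker=0,knob_stamp=.086,ink=.086)
for c in("side","top"):
    im=imaging.camera(c); cv2.imwrite(f"pics/{c}0.png",im[...,::-1])
    if c=="top": print({k:np.round(v,3).tolist() for k,v in imaging.camera_params(c).items()})
    for t in Z:
        print(c,t,[(np.round(d["pixel"],1).tolist(),round(d["confidence"],2),at(c,d["pixel"],Z[t]).round(3).tolist()[:2]) for d in imaging.tip_of(c,t)][:4])
o=get_obs(); print({k:np.round(v,3).tolist() for k,v in o.items()})
E
```

```text
side hook [([356.4, 265.4], 0.92, [0.466, -0.169])]
side hook_tip [([311.6, 230.3], 0.69, [0.446, -0.013])]
side tray [([284.3, 156.8], 0.87, [0.561, 0.323]), ([214.1, 198.8], 0.75, [0.288, 0.239]), ([401.4, 212.7], 0.3, [0.675, -0.098])]
side eye [([237.9, 178.7], 0.75, [0.37, 0.253]), ([296.0, 164.0], 0.67, [0.548, 0.226])]
side tray_front [([233.6, 186.4], 0.86, [0.357, 0.263]), ([293.9, 167.5], 0.78, [0.554, 0.25])]
side rack [([289.1, 170.9], 0.71, [0.541, 0.258]), ([416.5, 228.0], 0.21, [0.676, -0.155])]
side mat [([343.2, 262.5], 0.76, [0.449, -0.142])]
side cup [([462.5, 307.4], 0.62, [0.576, -0.377])]
side tape [([451.8, 252.1], 0.67, [0.682, -0.262]), ([310.6, 232.7], 0.64, [0.441, -0.016]), ([418.0, 228.8], 0.52, [0.677, -0.159])]
side jar [([359.9, 179.7], 0.71, [0.694, 0.095]), ([286.3, 172.2], 0.54, [0.53, 0.257]), ([399.2, 211.5], 0.17, [0.686, -0.082])]
side glue_runner [([401.9, 210.7], 0.82, [0.694, -0.083]), ([285.7, 171.2], 0.55, [0.531, 0.263])]
side self_inker [([385.8, 198.5], 0.69, [0.695, -0.018])]
side knob_stamp [([296.4, 129.4], 0.75, [0.622, 0.34]), ([463
[... 976 characters left out ...]
 [0.712, 0.096])]
top glue_runner [([343.1, 123.5], 0.67, [0.692, -0.085])]
top self_inker [([316.5, 125.0], 0.54, [0.688, -0.008]), ([346.3, 129.9], 0.36, [0.673, -0.095])]
top knob_stamp [([192.1, 144.1], 0.68, [0.621, 0.334]), ([229.1, 173.4], 0.43, [0.54, 0.233])]
top ink [([184.0, 177.1], 0.53, [0.531, 0.355]), ([444.1, 159.9], 0.44, [0.574, -0.356])]
{'time': 1.9, 'q': [1.106, 0.528, 1.433, 0.0, 1.181, -0.178], 'joint_velocities': [0.003, 0.001, -0.0, 0.002, 0.0, 0.001], 'joint_torque': [0.0, -44.0, -17.698, 0.063, 0.05, -0.0], 'position': [0.176, 0.6, 0.223], 'tool_rot': [0.101, 0.7, -0.101, 0.7], 'ft_force': [0.562, 0.619, 0.117], 'moment': [0.016, 0.007, 0.064], 'grip_width': 0.087}
```

View pics/side0.png

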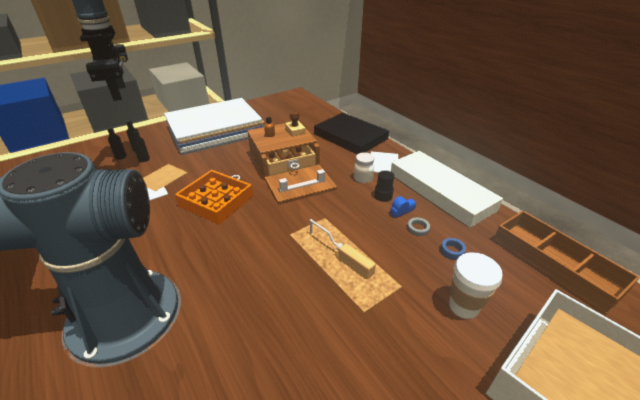

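View pics/top0.png

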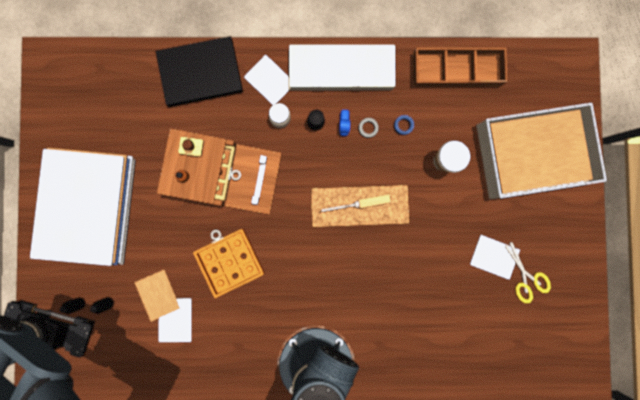

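```bash
python3 - <<'E'
from h import *
a=cv2.imread("pics/top0.png");b=cv2.imread("pics/side0.png")
f=lambda i,x,y,w,h,s:cv2.resize(i[y:y+h,x:x+w],None,fx=s,fy=s,interpolation=cv2.INTER_CUBIC)
t=np.hstack([f(a,200,135,80,60,5),f(b,255,145,80,60,5)])
u=np.hstack([f(a,305,175,110,60,3.6364)[:218],f(b,285,210,110,60,3.6364)[:218]])
cv2.imwrite("pics/c1.png",np.vstack([t,u]))
for c in("side","top"):
    imaging.camera(c)
    for t in("hook","mat","rack"):
        for d in imaging.cut_out(c,t)[:1]:
            print(c,t,d["confidence"],cv2.minAreaRect(np.argwhere(d["pixels"])[:,::-1].astype(np.float32)))
            ys,xs=np.nonzero(d["pixels"])
            if t=="hook": print(xs.min(),ys[xs.argmin()],xs.max(),ys[xs.argmax()])
E
```

```text
side hook 0.73 ((341.34381103515625, 248.5691375732422), (83.17497253417969, 17.711225509643555), 36.38435363769531)
310 221 376 270
side mat 0.81 ((344.7500305175781, 261.75006103515625), (112.42997741699219, 43.84062194824219), 45.0)
side rack 0.94 ((289.1237487792969, 160.77835083007812), (89.04584503173828, 65.18521881103516), 66.03751373291016)
top hook 0.6 ((371.1216125488281, 202.229736328125), (9.699540138244629, 36.660972595214844), 80.53767395019531)
353 205 389 198
top mat 0.68 ((359.854736328125, 206.00531005859375), (37.938560485839844, 96.44535064697266), 87.91743469238281)
top rack 0.61 ((219.63551330566406, 171.2952880859375), (115.57460021972656, 67.49404907226562), 10.885526657104492)
```

View pics/c1.png

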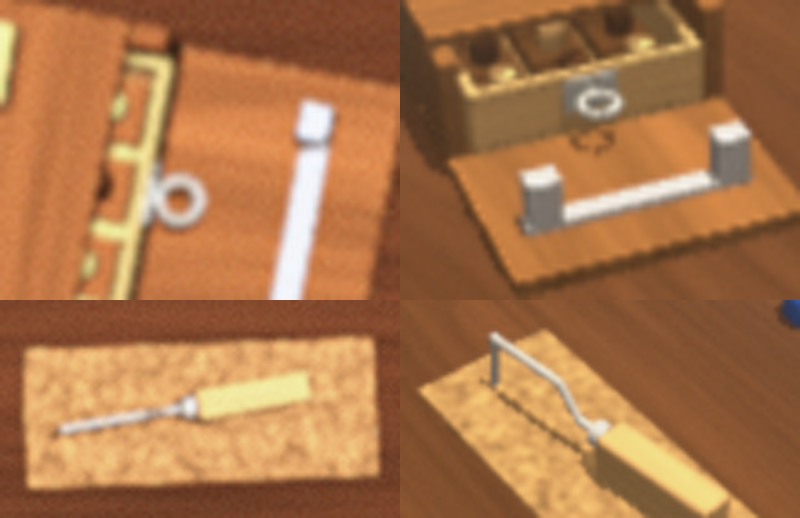

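```bash
python3 - <<'E'
from h import *
np.set_printoptions(precision=4,suppress=True)
print("eye",tri((294.4,165.4),(236,175)),at("top",(236,175),.0425),at("side",(294.4,165.4),.0425))
print("bend",tri((310.8,220.5),(322,211)),at("top",(322,211),.049))
h=at("top",(374.6,201.4),.04);print("handle",h)
t=at("top",(322,211),.049);print("tip side bottom",at("side",(310.8,233),.004)); d=h-t;print(np.linalg.norm(d[:2]),np.arctan2(-d[1],-d[0]))
print("rack pts post1",tri((255+73/1+(731-400)/5-73,145+132/5),(263.2,158.6)))
# posts side
for z in(.046,.051): print(z,at("side",(255+(731-400)/5,145+132/5),z),at("side",(255+(543-400)/5,145+176/5),z),at("top",(263.2,158.6),z))
# rack image edges: colour line fits in top
im=cv2.imread("pics/top0.png"); 
cv2.imwrite("pics/c2.png",cv2.resize(im[120:220,150:290],None,fx=5.5,fy=5.5,interpolation=cv2.INTER_CUBIC))
E
```

```text
eye (array([0.5393, 0.2206, 0.0409]), np.float64(0.000188734080059024)) [0.5392 0.2203 0.0425] [0.5379 0.2184 0.0425]
bend (array([ 0.4376, -0.0211,  0.0467]), np.float64(0.0028811664786273375)) [ 0.4363 -0.0203  0.049 ]
handle [ 0.4625 -0.1693  0.04  ]
tip side bottom [ 0.4389 -0.0206  0.004 ]
0.15128684908792947 1.7444587843192139
rack pts post1 (array([0.5846, 0.144 , 0.0443]), np.float64(0.000689915650816103))
0.046 [0.5828 0.1421 0.046 ] [0.4702 0.1651 0.046 ] [0.5847 0.1437 0.046 ]
0.051 [0.5786 0.1359 0.051 ] [0.4669 0.1587 0.051 ] [0.5841 0.1433 0.051 ]
```

View pics/c2.png

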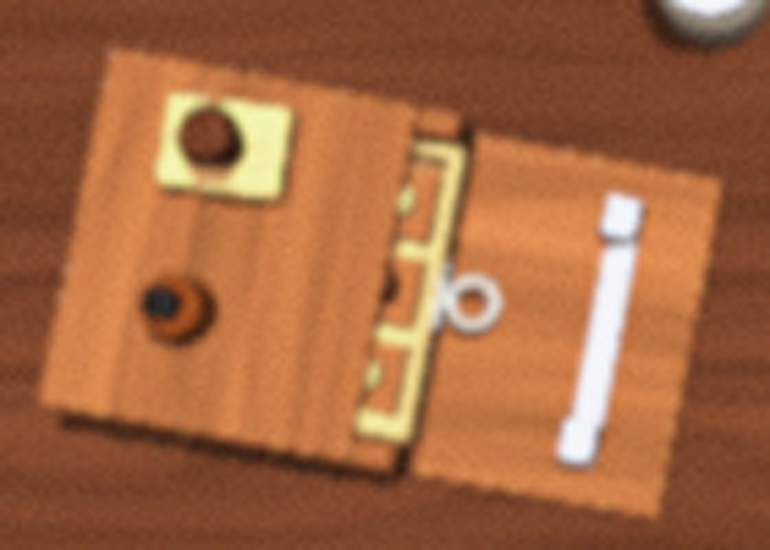

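```bash
python3 - <<'E'
from h import *
np.set_printoptions(precision=4,suppress=True)
q=lambda u,v,z: at("top",(150+u/5.5,120+v/5.5),z)
P1,P2=q(622,216,.046),q(578,442,.046);C1,C2=q(722,180,.012),q(658,517,.012);F1,F2=q(470,148,.054),q(413,438,.054)
R1,R2=q(110,48,.086),q(415,108,.086);S1,S2=q(42,405,.086),q(395,470,.086)
for n,a,b in(("posts",P1,P2),("board",C1,C2),("front",F1,F2),("roofR",R1,S1),("roofF",R2,S2)):
    d=b-a; print(n,a,b,np.linalg.norm(d),"dir -x yaw",np.arctan2(-d[0],d[1])-np.pi if 0 else np.degrees(np.arctan2(d[0],-d[1])))
for a,b in((R1,R2),(S1,S2)): d=b-a; print("roof side yaw",np.degrees(np.arctan2(d[1],d[0])))
e=q(472,303,.0425); n=np.array([F2-F1]);print("eye",e)
d=(P2-P1)/np.linalg.norm(P2-P1); nn=np.array([-d[1],d[0]]);print(nn, "post-mid minus eye along n",((P1+P2)/2-e)[:2]@nn, ((F1+F2)/2-e)[:2]@nn, "lateral",((P1+P2)/2-e)[:2]@d[:2])
E
```

```text
posts [0.5828 0.144  0.046 ] [0.4674 0.1666 0.046 ] 0.11752863987252364 dir -x yaw -101.08089300458836
board [0.6054 0.0945 0.012 ] [0.4294 0.1285 0.012 ] 0.1792930759918621 dir -x yaw -100.91784389803165
front [0.6169 0.2203 0.054 ] [0.4697 0.2489 0.054 ] 0.14995508592166215 dir -x yaw -101.0063527355588
roofR [0.6631 0.3939 0.086 ] [0.486 0.426 0.086] 0.17999037741412932 dir -x yaw -100.26894814441268
roofF [0.6325 0.2432 0.086 ] [0.4528 0.2527 0.086 ] 0.1800070149131553 dir -x yaw -93.04928444071953
roof side yaw -101.47012311898571
roof side yaw -100.85824330397965
eye [0.539  0.2208 0.0425]
[-0.1922 -0.9814] post-mid minus eye along n 0.06696483116947062 -0.014377605750820557 lateral 0.000987510017123057
```

```bash
cat >> h.py <<'E'
def go(p,yaw=None):
    "remaining shift (mm, tool axes) to TCP p; turn about tool x (deg) so hook yaw (deg) = yaw, jaws across"
    o=get_obs(); M=R.from_quat(o["tool_rot"]).as_matrix()
    print("t",round(float(o["time"]),2),"pos",np.round(o["position"],4),"f",np.round(o["ft_force"],1),"w",round(float(o["grip_width"]),4),"q",np.round(o["q"],2))
    print("tool x",np.round(M[:,0],3),"y yaw",round(np.degrees(np.arctan2(M[1,1],M[0,1])),2))
    print("shift",np.round(M.T@(np.array(p)-o["position"])*1e3,1))
    if yaw is not None:
        e=(yaw-90-np.degrees(np.arctan2(M[1,1],M[0,1]))+90)%180-90
        print("turn about tool x",round(-e,2))
E
python3 -c "
from h import *
go([.45,.3,.223],99.8);go([.4625,-.169,.12])"
```

```text
t 2.3 pos [0.1761 0.5996 0.2225] f [-0.2 -0.2 -1.1] w 0.0872 q [ 1.11  0.53  1.43  0.    1.18 -0.18]
tool x [-0. -0. -1.] y yaw 73.63
shift [  -0.5 -210.3  347.2]
turn about tool x 63.83
t 2.3 pos [0.1761 0.5996 0.2225] f [-0.2 -0.2 -1.1] w 0.0872 q [ 1.11  0.53  1.43  0.    1.18 -0.18]
tool x [-0. -0. -1.] y yaw 73.63
shift [ 102.5 -656.7  491.4]
```

```bash
python3 -m inch '[[87,[0,-30,50],[0,0,0]],[87,[0,-30,50],[0,0,0]],[87,[0,-30,50],[0,0,0]],[87,[0,-30,50],[0,0,0]],[87,[0,-30,50],[0,0,0]],[87,[0,-30,50],[0,0,0]],[87,[0,-30,47],[0,0,0]]]' && python3 -m inch '[[87,[0,-57,16],[0,0,0]],[87,[0,-57,16],[0,0,0]],[87,[0,-57,16],[0,0,0]],[87,[0,-57,16],[0,0,0]],[87,[0,-57,16],[0,0,0]],[87,[0,0,0],[10.6,0,0]],[87,[0,0,0],[10.6,0,0]],[87,[0,0,0],[10.6,0,0]],[87,[0,0,0],[10.6,0,0]],[87,[0,0,0],[10.6,0,0]],[87,[0,0,0],[10.6,0,0]],[87,[0,0,0],[0,0,0]]]'; python3 -c "
from h import *
go([.4625,-.169,.12],99.8)"
```

```text
time: 3.18
position: [0.4576, 0.2975, 0.2234]
tool_rot: [0.1, 0.699, -0.095, 0.702]
ft_force: [1.0, 0.3, 0.5]
grip_width: 0.0866
time: 4.68
position: [0.4637, -0.0145, 0.2244]
tool_rot: [0.462, 0.536, -0.451, 0.544]
ft_force: [0.6, 0.1, -0.5]
grip_width: 0.0871
t 4.67 pos [ 0.4637 -0.0145  0.2244] f [ 0.6  0.1 -0.5] w 0.0871 q [-0.28  0.3   1.83  0.01  0.99 -0.45]
tool x [ 0.019  0.004 -1.   ] y yaw 9.62
shift [103.7 -29.1 152.2]
turn about tool x -0.18
```

```bash
cat >> h.py <<'E'
_go=go
def go(p,yaw):
    "as above, with the whole turn as rotation vector in tool axes (deg); shift is in the present axes"
    o=get_obs(); M=R.from_quat(o["tool_rot"]).as_matrix()
    a=np.radians(yaw-90); y=np.array([np.cos(a),np.sin(a),0])
    if y@M[:,1]<0: y=-y
    x=np.array([0,0,-1.]); T=np.c_[x,y,np.cross(x,y)]
    print("t",round(float(o["time"]),2),"pos",np.round(o["position"],4),"f",np.round(o["ft_force"],1),"w",round(float(o["grip_width"]),4))
    print("shift",np.round(M.T@(np.array(p)-o["position"])*1e3,1),"turn",np.round(np.degrees(R.from_matrix(M.T@T).as_rotvec()),2))
E
python3 -m inch '[[87,[0,-10,50],[0,0,0]],[87,[0,-10,50],[0,0,0]],[87,[0,-9,50],[0,0,0]],[87,[0,0,0],[0,0,0]]]'; python3 -c "
from h import *
go([.4625,-.169,.12],99.8)"
```

```text
time: 5.18
position: [0.4623, -0.1712, 0.2245]
tool_rot: [0.457, 0.538, -0.446, 0.55]
ft_force: [1.3, 1.3, -0.4]
grip_width: 0.0871
t 5.17 pos [ 0.4623 -0.1712  0.2245] f [ 1.3  1.3 -0.4] w 0.0871
shift [104.5  -1.8  -2.3] turn [ 0.83  0.1  -1.31]
```

Turn correction, then descend and check with the side camera.

```bash
python3 -m inch '[[87,[0,0,0],[0.8,0.1,-1.3]],[87,[0,0,0],[0,0,0]],[60,[52,0,0],[0,0,0]],[60,[52,0,0],[0,0,0]],[60,[30,0,0],[0,0,0]],[60,[0,0,0],[0,0,0]]]'; python3 - <<'E'
from h import *
go([.4625,-.169,.0085],99.8)
im=imaging.camera("side");x,y=300,195
a=cv2.resize(im[y:y+110,x:x+110,::-1],None,fx=4.5,fy=4.5,interpolation=cv2.INTER_CUBIC)
cv2.imwrite("pics/g1.png",a)
print([(d["pixel"],d["confidence"]) for d in imaging.tip_of("side","hook")])
E
```

```text
time: 5.92
position: [0.4643, -0.1659, 0.089]
tool_rot: [0.452, 0.543, -0.452, 0.545]
ft_force: [0.4, -0.3, 0.4]
grip_width: 0.0614
t 5.92 pos [ 0.4643 -0.1659  0.089 ] f [ 0.4 -0.3  0.4] w 0.0614
shift [80.5 -2.5  2.6] turn [ 0.77  0.1  -0.09]
[([357.6, 269.7], 0.86)]
```

View pics/g1.png

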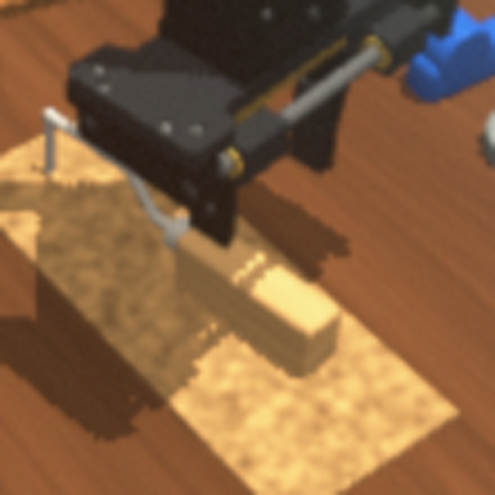

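The gripper straddles the handle (handle end about crop (320,330), tip at (50,170)); alignment looks right. Descending and gripping.

```bash
python3 -m inch '[[60,[40,-2.5,2.6],[0.8,0,0]],[60,[30,0,0],[0,0,0]],[60,[10,0,0],[0,0,0]],[60,[0,0,0],[0,0,0]]]'; python3 -c "
from h import *
go([.4625,-.169,.0085],99.8)"
```

```text
time: 6.52
position: [0.4713, -0.1733, 0.0164]
tool_rot: [0.456, 0.533, -0.454, 0.55]
ft_force: [0.6, 0.7, 1.5]
grip_width: 0.0601
t 6.53 pos [ 0.4713 -0.1733  0.0164] f [0.6 0.7 1.5] w 0.0601
shift [ 7.7 -8.1 -5.9] turn [ 0.12  0.98 -1.05]
```

```bash
python3 -m inch '[[60,[0,0,0],[0,0.9,-1]],[60,[0,0,0],[0,0,0]]]'; python3 -c "
from h import *
go([.4625,-.169,.0085],99.8)"
```

```text
time: 6.78
position: [0.4731, -0.1741, 0.0194]
tool_rot: [0.455, 0.539, -0.455, 0.544]
ft_force: [0.7, -0.4, -0.6]
grip_width: 0.0602
t 6.78 pos [ 0.4731 -0.1741  0.0194] f [ 0.7 -0.4 -0.6] w 0.0602
shift [10.8 -9.6 -6.9] turn [ 0.16  0.27 -0.25]
```

```bash
python3 -m inch '[[60,[4,-9,-6],[0,0.2,-0.2]],[60,[0,0,0],[0,0,0]]]'; python3 -c "
from h import *
go([.4625,-.169,.0085],99.8);go([.4625,-.169,.0085],99.8)"
```

```text
time: 7.02
position: [0.4627, -0.1694, 0.0166]
tool_rot: [0.455, 0.541, -0.455, 0.543]
ft_force: [-0.6, -0.1, 0.4]
grip_width: 0.0598
t 7.03 pos [ 0.4627 -0.1694  0.0166] f [-0.6 -0.1  0.4] w 0.0598
shift [ 8.1 -0.1 -0.5] turn [ 0.18  0.13 -0.12]
t 7.03 pos [ 0.4627 -0.1694  0.0166] f [-0.6 -0.1  0.4] w 0.0598
shift [ 8.1 -0.1 -0.5] turn [ 0.18  0.13 -0.12]
```

```bash
python3 -m inch '[[60,[4,0,0],[0,0,0]],[60,[4,0,0],[0,0,0]],[60,[0,0,0],[0,0,0]]]'; python3 -c "
from h import *
go([.4625,-.169,.0085],99.8)"
```

```text
time: 7.4
position: [0.4626, -0.1694, 0.0081]
tool_rot: [0.455, 0.54, -0.455, 0.543]
ft_force: [-0.0, -0.2, -0.6]
grip_width: 0.0601
t 7.4 pos [ 0.4626 -0.1694  0.0081] f [-0.  -0.2 -0.6] w 0.0601
shift [-0.4 -0.  -0.4] turn [ 0.17  0.14 -0.13]
```

```bash
python3 -m inch '[[20,[0,0,0],[0,0,0]],[20,[0,0,0],[0,0,0]],[20,[0,0,0],[0,0,0]],[20,[0,0,0],[0,0,0]],[20,[0,0,0],[0,0,0]]]' 40; python3 -m inch '[[20,[-15,0,0],[0,0,0]],[20,[-25,0,0],[0,0,0]],[20,[-25,0,0],[0,0,0]],[20,[-25,0,0],[0,0,0]],[20,[0,0,0],[0,0,0]]]';python3 -c "
from h import *
go([.51,.0735,.1],79);imaging.camera('side');print(imaging.tip_of('side','hook_tip'));imaging.camera('top');print(imaging.tip_of('top','hook_tip'))"
```

```text
time: 8.02
position: [0.4629, -0.1696, 0.008]
tool_rot: [0.455, 0.54, -0.455, 0.543]
ft_force: [0.2, 0.4, -0.8]
grip_width: 0.0259
time: 8.65
position: [0.4619, -0.1689, 0.103]
tool_rot: [0.455, 0.541, -0.455, 0.543]
ft_force: [0.7, 0.3, -1.6]
grip_width: 0.0257
t 8.65 pos [ 0.4619 -0.1689  0.103 ] f [ 0.7  0.3 -1.6] w 0.0257
shift [   2.6   89.4 -230.4] turn [20.99  0.11 -0.14]
[{'pixel': [307.5, 201.8], 'confidence': 0.88}]
[]
```

```bash
python3 -m inch '[[20,[0,0,0],[7,0,0]],[20,[0,0,0],[7,0,0]],[20,[0,0,0],[7,0,0]],[20,[0,0,0],[0,0,0]]]'; python3 -c "
from h import *
print(proj('side',[.4364,-.0211,.099]))
go([.506,.050,.1],79)"
```

```text
time: 9.35
position: [0.4573, -0.1663, 0.0957]
tool_rot: [-0.546, -0.451, 0.55, -0.442]
ft_force: [-0.2, -0.4, -0.5]
grip_width: 0.0255
[309.46037419 203.96247855]
t 9.35 pos [ 0.4573 -0.1663  0.0957] f [-0.2 -0.4 -0.5] w 0.0255
shift [  -3.4    4.1 -221.7] turn [-0.63 -0.27  0.74]
```

```bash
python3 -m inch '[[20,[-1,1,-40],[-0.6,-0.3,0.7]],[20,[-1,1,-45],[0,0,0]],[20,[-1,1,-45],[0,0,0]],[20,[0,1,-45],[0,0,0]],[20,[0,0,-40],[0,0,0]],[20,[0,0,0],[0,0,0]]]'; python3 -c "
from h import *
go([.5104,.0736,.1],79)"
```

```text
time: 10.1
position: [0.5025, 0.0489, 0.0945]
tool_rot: [-0.542, -0.454, 0.545, -0.451]
ft_force: [1.0, -0.0, -1.1]
grip_width: 0.0258
t 10.1 pos [0.5025 0.0489 0.0945] f [ 1.  -0.  -1.1] w 0.0258
shift [ -5.5   3.2 -25.7] turn [0.58 0.04 0.35]
```

```bash
python3 -m inch '[[20,[4,3,-13],[0.6,0,0.3]],[20,[4,0,-13],[0,0,0]],[20,[6,0,0],[0,0,0]],[20,[0,0,0],[0,0,0]]]'; python3 - <<'E'
from h import *
go([.5104,.0736,.075],79)
A=imaging.camera("top");B=imaging.camera("side")
for c in("top","side"):
  for n in("hook_tip","eye"):print(c,n,[(np.round(d["pixel"],1).tolist(),round(d["confidence"],2)) for d in imaging.tip_of(c,n)][:3])
f=lambda i,x,y,s:cv2.resize(i[y:y+50,x:x+40,::-1],None,fx=s,fy=s,interpolation=cv2.INTER_CUBIC)
cv2.imwrite("pics/e1.png",np.hstack([f(A,220,150,10),f(B,275,138,10)]))
o=get_obs();M=R.from_quat(o["tool_rot"]).as_matrix()
t=o["position"]-M[:,2]*.15*np.sign(M[1,2]*-1)*1; t[2]=o["position"][2]-.0045;print("tip pred",t)
for z in(0,.044):print(proj("top",t+[0,0,z]),proj("side",t+[0,0,z]))
E
```

```text
time: 10.6
position: [0.5099, 0.0734, 0.0782]
tool_rot: [-0.545, -0.45, 0.547, -0.449]
ft_force: [0.2, 0.1, -1.8]
grip_width: 0.0255
t 10.6 pos [0.5099 0.0734 0.0782] f [ 0.2  0.1 -1.8] w 0.0255
shift [ 3.2  0.4 -0.3] turn [-0.07  0.09  0.19]
top hook_tip [([233.5, 175.5], 0.54)]
top eye [([235.2, 174.3], 0.96)]
side hook_tip []
side eye [([294.6, 163.6], 0.93), ([237.2, 180.0], 0.8)]
tip pred [0.5394591  0.22068601 0.07464574]
[234.26885201 173.9078971 ] [293.99591105 155.68968   ]
[231.95851428 172.45641219] [293.35362361 142.51891773]
```

View pics/e1.png

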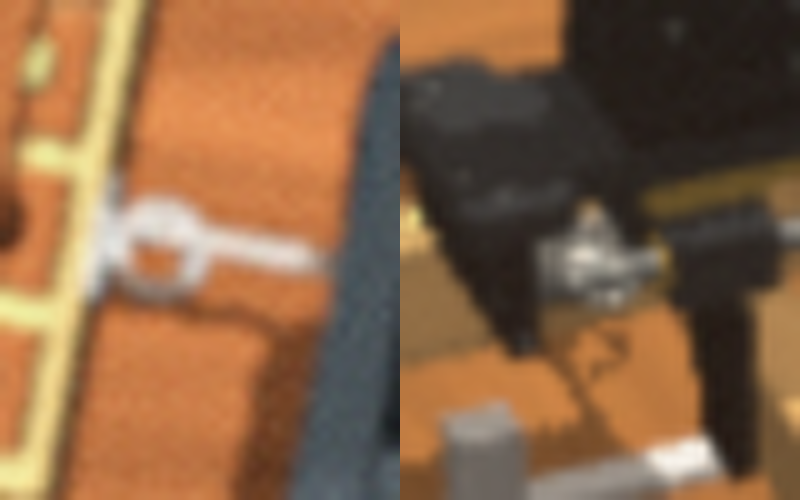

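The ring is at crop (160,248) → top pixel (236,174.8). The rod lines up over it and its predicted tip lies within 1 mm of the eye centre. I'll descend in small steps.

```bash
python3 -m inch '[[20,[8,0,0],[0,0,0]],[20,[8,0,0],[0,0,0]],[20,[8,0,0],[0,0,0]],[20,[0,0,0],[0,0,0]]]'; python3 -c "
from h import *
go([.5104,.0736,.0265],79)"
```

```text
time: 11.4
position: [0.5105, 0.0732, 0.0534]
tool_rot: [-0.545, -0.449, 0.547, -0.449]
ft_force: [-0.3, 0.5, -1.5]
grip_width: 0.0254
t 11.4 pos [0.5105 0.0732 0.0534] f [-0.3  0.5 -1.5] w 0.0254
shift [26.9 -0.1 -0.4] turn [-0.11  0.07  0.09]
```

```bash
python3 -m inch '[[20,[4,0,0],[0,0,0]],[20,[4,0,0],[0,0,0]],[20,[4,0,0],[0,0,0]],[20,[0,0,0],[0,0,0]]]'; python3 -m inch '[[20,[3,0,0],[0,0,0]],[20,[0,0,0],[0,0,0]]]'; python3 -c "
from h import *
go([.5104,.0736,.0265],79)"
```

```text
time: 11.9
position: [0.5106, 0.0733, 0.0405]
tool_rot: [-0.545, -0.449, 0.547, -0.449]
ft_force: [-0.3, -0.0, -1.3]
grip_width: 0.0257
time: 12.15
position: [0.5108, 0.0733, 0.0375]
tool_rot: [-0.545, -0.449, 0.547, -0.449]
ft_force: [0.2, 0.2, -1.1]
grip_width: 0.0259
t 12.15 pos [0.5108 0.0733 0.0375] f [ 0.2  0.2 -1.1] w 0.0259
shift [11.  -0.5 -0.3] turn [-0.1   0.07  0.05]
```

```bash
python3 -m inch '[[20,[4,0,0],[0,0,0]],[20,[4,0,0],[0,0,0]],[20,[3,0,0],[0,0,0]],[20,[0,0,0],[0,0,0]]]'; python3 -m inch '[[20,[0,0,2],[0,0,0]],[20,[0,0,2],[0,0,0]],[20,[0,0,0],[0,0,0]]]'; python3 -c "
from h import *
go([.5104,.0736,.0265],79)"
```

```text
time: 12.65
position: [0.5109, 0.0732, 0.0257]
tool_rot: [-0.546, -0.449, 0.546, -0.449]
ft_force: [-0.2, -0.5, -1.8]
grip_width: 0.0256
time: 13.02
position: [0.5102, 0.069, 0.0258]
tool_rot: [-0.546, -0.449, 0.546, -0.449]
ft_force: [0.8, -0.5, -1.4]
grip_width: 0.0259
t 13.03 pos [0.5102 0.069  0.0258] f [ 0.8 -0.5 -1.4] w 0.0259
shift [-0.7 -0.7 -4.6] turn [-0.1   0.07  0.02]
```

```bash
python3 -m inch '[[20,[0,0,2],[0,0,0]],[20,[0,0,2],[0,0,0]],[20,[0,0,2],[0,0,0]],[20,[0,0,1.5],[0,0,0]]]'; python3 -m inch '[[20,[0,0,1.5],[0,0,0]],[20,[0,0,1.5],[0,0,0]],[20,[0,0,1.5],[0,0,0]]]';  python3 -c "
from h import *
go([.5104,.0736,.0265],79)"
```

```text
time: 13.52
position: [0.5091, 0.063, 0.0259]
tool_rot: [0.547, 0.449, -0.546, 0.449]
ft_force: [0.6, 4.3, -1.6]
grip_width: 0.0256
time: 13.9
position: [0.5081, 0.0584, 0.0259]
tool_rot: [0.547, 0.449, -0.546, 0.449]
ft_force: [0.8, 4.5, -1.7]
grip_width: 0.026
t 13.9 pos [0.5081 0.0584 0.0259] f [ 0.8  4.5 -1.7] w 0.026
shift [ -0.6  -0.7 -15.3] turn [-0.16 -0.08 -0.02]
```

```bash
for i in 1; do python3 -m inch '[[20,[0,0,2],[0,0,0]],[20,[0,0,2],[0,0,0]],[20,[0,0,2],[0,0,0]],[20,[0,0,2],[0,0,0]],[20,[0,0,2],[0,0,0]],[20,[0,0,2],[0,0,0]],[20,[0,0,2],[0,0,0]],[20,[0,0,2],[0,0,0]],[20,[0,0,2],[0,0,0]],[20,[0,0,2],[0,0,0]]]'; done;  python3 -c "
from h import *
go([.5104,.0736,.0262],79)"
```

```text
time: 15.15
position: [0.5038, 0.0374, 0.0258]
tool_rot: [0.547, 0.449, -0.546, 0.449]
ft_force: [1.1, 4.5, -1.9]
grip_width: 0.0258
t 15.15 pos [0.5038 0.0374 0.0258] f [ 1.1  4.5 -1.9] w 0.0258
shift [ -0.3  -0.5 -36.8] turn [-0.17 -0.08  0.  ]
```

```bash
python3 -m inch '[[20,[0,0,2],[0,0,0]],[20,[0,0,2],[0,0,0]],[20,[0,0,2],[0,0,0]],[20,[0,0,2],[0,0,0]],[20,[0,0,2],[0,0,0]],[20,[0,0,2],[0,0,0]],[20,[0,0,2],[0,0,0]],[20,[0,0,2],[0,0,0]],[20,[0,0,2],[0,0,0]],[20,[0,0,2],[0,0,0]]]';  python3 -m inch '[[20,[0,0,1.5],[0,0,0]],[20,[0,0,1.5],[0,0,0]],[20,[0,0,1],[0,0,0]]]'; python3 - <<'E'
from h import *
go([.5104,.0736,.0262],79)
A=imaging.camera("top")
print([(np.round(d["pixel"],1).tolist(),round(d["confidence"],2),at("top",d["pixel"],.0425)) for d in imaging.tip_of("top","eye")][:3])
cv2.imwrite("pics/p1.png",cv2.resize(A[140:220,210:310,::-1],None,fx=7,fy=7,interpolation=cv2.INTER_CUBIC))
E
```

```text
time: 16.4
position: [0.4993, 0.0164, 0.0258]
tool_rot: [0.547, 0.449, -0.546, 0.448]
ft_force: [0.5, 4.5, -2.2]
grip_width: 0.026
time: 16.77
position: [0.4984, 0.0122, 0.0258]
tool_rot: [0.547, 0.449, -0.546, 0.448]
ft_force: [0.3, 4.1, -2.0]
grip_width: 0.0259
t 16.77 pos [0.4984 0.0122 0.0258] f [ 0.3  4.1 -2. ] w 0.0259
shift [ -0.3  -0.2 -62.6] turn [-0.18 -0.08  0.04]
[([258.0, 178.8], 0.93, array([0.52814707, 0.1586945 , 0.0425    ]))]
```

View pics/p1.png

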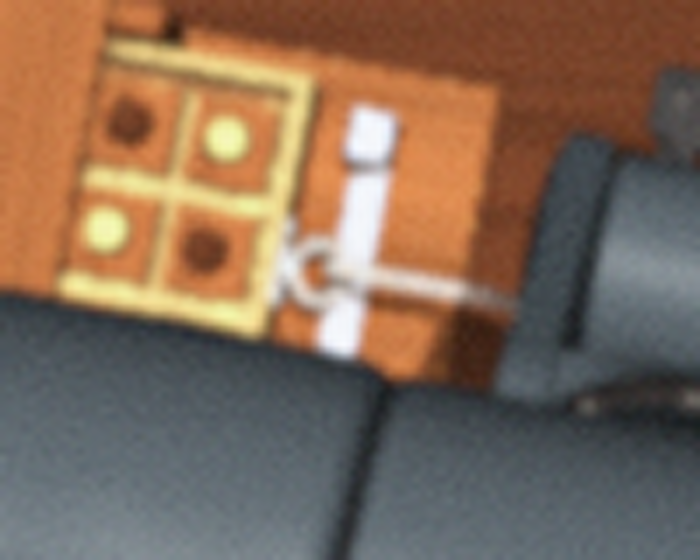

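```bash
python3 -m inch '[[20,[0,0,1],[0,0,0]],[20,[0,0,1],[0,0,0]],[20,[0,0,1],[0,0,0]],[20,[0,0,1],[0,0,0]],[20,[0,0,1],[0,0,0]],[20,[0,0,1],[0,0,0]],[20,[0,0,1],[0,0,0]],[20,[0,0,1],[0,0,0]],[20,[0,0,1],[0,0,0]],[20,[0,0,1],[0,0,0]],[20,[0,0,0.7],[0,0,0]],[20,[0,0,0.7],[0,0,0]]]';  python3 -m inch '[[20,[0,0,0.6],[0,0,0]],[20,[0,0,0.6],[0,0,0]]]'
```

```text
time: 18.38
position: [0.4959, 0.0004, 0.0258]
tool_rot: [0.546, 0.45, -0.546, 0.448]
ft_force: [1.1, 4.2, -0.5]
grip_width: 0.026
time: 18.62
position: [0.4957, -0.0009, 0.0258]
tool_rot: [0.546, 0.45, -0.546, 0.448]
ft_force: [0.1, 4.4, -1.9]
grip_width: 0.0255
```

```bash
python3 -m inch '[[20,[0,0,0.6],[0,0,0]],[20,[0,0,0.6],[0,0,0]]]';  python3 -m inch '[[20,[0,0,0.6],[0,0,0]],[20,[0,0,0.6],[0,0,0]]]'
```

```text
time: 18.88
position: [0.4954, -0.0021, 0.0258]
tool_rot: [0.546, 0.45, -0.546, 0.448]
ft_force: [0.5, 4.7, -1.6]
grip_width: 0.0257
time: 19.12
position: [0.4952, -0.0034, 0.0258]
tool_rot: [0.546, 0.45, -0.546, 0.448]
ft_force: [0.5, 4.8, -2.5]
grip_width: 0.0258
```

```bash
for i in 1; do python3 -m inch '[[20,[0,0,0.6],[0,0,0]],[20,[0,0,0.6],[0,0,0]]]'; python3 -m inch '[[20,[0,0,0.6],[0,0,0]],[20,[0,0,0.5],[0,0,0]]]'; done
```

```text
time: 19.38
position: [0.4949, -0.0046, 0.0258]
tool_rot: [0.546, 0.45, -0.546, 0.448]
ft_force: [0.9, 4.8, -1.8]
grip_width: 0.0259
time: 19.62
position: [0.4947, -0.0055, 0.0258]
tool_rot: [0.547, 0.45, -0.546, 0.448]
ft_force: [1.6, 6.7, -2.2]
grip_width: 0.026
```

```bash
python3 -m inch '[[20,[0,0,0.5],[0,0,0]],[20,[0,0,0.5],[0,0,0]]]'; python3 -m inch '[[20,[0,0,0.5],[0,0,0]],[20,[0,0,0.5],[0,0,0]]]'
```

```text
time: 19.88
position: [0.4944, -0.0055, 0.0257]
tool_rot: [0.547, 0.45, -0.546, 0.447]
ft_force: [1.8, 6.8, -1.3]
grip_width: 0.0254
time: 20.12
position: [0.4942, -0.0055, 0.0255]
tool_rot: [0.548, 0.45, -0.546, 0.447]
ft_force: [2.0, 7.5, -1.8]
grip_width: 0.0257
```

```bash
python3 -m inch '[[20,[0,0,0.5],[0,0,0]],[20,[0,0,0.5],[0,0,0]]]'; python3 -m inch '[[20,[0,0,0.5],[0,0,0]],[20,[0,0,0.5],[0,0,0]]]'
```

```text
time: 20.38
position: [0.4941, -0.0054, 0.0254]
tool_rot: [0.548, 0.45, -0.546, 0.446]
ft_force: [1.2, 6.5, -3.2]
grip_width: 0.0258
time: 20.62
position: [0.4939, -0.0054, 0.0252]
tool_rot: [0.549, 0.45, -0.546, 0.445]
ft_force: [0.6, 7.7, -2.0]
grip_width: 0.0256
```

```bash
python3 -c "
from h import *
go([.4950,-.0055,.0258],79)"
```

```text
t 20.62 pos [ 0.4939 -0.0054  0.0252] f [ 0.6  7.7 -2. ] w 0.0256
shift [-0.6  1.1 -0.1] turn [-0.45 -0.43  0.11]
```

```bash
python3 -m inch '[[20,[-0.2,0.3,0.6],[-0.2,-0.2,0]],[20,[-0.2,0.3,0.7],[-0.2,-0.2,0]]]';python3 -m inch '[[20,[-0.1,0.2,0.8],[-0.1,-0.1,0]]]'; python3 -c "
from h import *
go([.4950,-.0055,.0258],79)"
```

```text
time: 20.88
position: [0.4947, -0.0057, 0.0256]
tool_rot: [0.546, 0.45, -0.546, 0.448]
ft_force: [2.6, 8.8, -2.0]
grip_width: 0.0256
time: 21.0
position: [0.4949, -0.0059, 0.0257]
tool_rot: [0.546, 0.45, -0.546, 0.449]
ft_force: [0.6, 6.8, -1.8]
grip_width: 0.0256
t 21.0 pos [ 0.4949 -0.0059  0.0257] f [ 0.6  6.8 -1.8] w 0.0256
shift [-0.1  0.  -0.4] turn [-0.1  -0.07  0.07]
```

```bash
python3 -m inch '[[20,[0,0,0.8],[0,0,0]],[20,[-0.1,0.1,0.8],[-0.1,-0.1,0]]]';python3 -m inch '[[20,[0,0.1,0.8],[-0.1,-0.1,0]],[20,[0,0.1,0.8],[-0.1,-0.1,0]]]'; python3 -c "
from h import *
go([.4950,-.0055,.0258],79)"
```

```text
time: 21.25
position: [0.4949, -0.0062, 0.0258]
tool_rot: [0.546, 0.45, -0.546, 0.449]
ft_force: [2.6, 7.7, -1.5]
grip_width: 0.0256
time: 21.5
position: [0.4952, -0.0064, 0.0259]
tool_rot: [-0.546, -0.45, 0.546, -0.45]
ft_force: [2.1, 8.3, -1.7]
grip_width: 0.0257
t 21.5 pos [ 0.4952 -0.0064  0.0259] f [ 2.1  8.3 -1.7] w 0.0257
shift [ 0.1 -0.4 -0.8] turn [0.01 0.01 0.02]
```

```bash
python3 -m inch '[[20,[0,0,1.2],[0,0,0]],[20,[0,0,1.2],[0,0,0]]]';python3 -m inch '[[20,[0,0,1.3],[-0.05,-0.05,0]],[20,[0,0,1.3],[-0.05,-0.05,0]]]'; python3 -c "
from h import *
go([.4950,-.0055,.0258],79)"
```

```text
time: 21.75
position: [0.4948, -0.0064, 0.0258]
tool_rot: [0.547, 0.45, -0.545, 0.448]
ft_force: [2.1, 11.7, -2.6]
grip_width: 0.0259
time: 22.0
position: [0.4946, -0.0063, 0.0257]
tool_rot: [0.548, 0.45, -0.545, 0.448]
ft_force: [3.0, 11.5, -3.2]
grip_width: 0.0258
t 22.0 pos [ 0.4946 -0.0063  0.0257] f [ 3.  11.5 -3.2] w 0.0258
shift [-0.1  0.3 -0.8] turn [-0.21 -0.29  0.02]
```

```bash
python3 -m inch '[[20,[0,0.1,1.2],[-0.12,-0.15,0]],[20,[0,0.1,1.2],[-0.12,-0.15,0]],[20,[0,0.1,1.2],[-0.12,-0.15,0]]]'; python3 -m inch '[[20,[0,0.1,1.2],[-0.12,-0.15,0]],[20,[0,0.1,1.2],[-0.12,-0.15,0]],[20,[0,0.1,1.2],[-0.12,-0.15,0]]]'; python3 -c "
from h import *
go([.4950,-.0055,.0258],79)
A=imaging.camera('top');o=get_obs();print(o['ft_force'],o['moment'])
cv2.imwrite('pics/p2.png',cv2.resize(A[140:220,210:310,::-1],None,fx=7,fy=7,interpolation=cv2.INTER_CUBIC))"
```

```text
time: 22.38
position: [0.4949, -0.0063, 0.0256]
tool_rot: [0.547, 0.45, -0.545, 0.449]
ft_force: [2.3, 9.8, -2.9]
grip_width: 0.0256
time: 22.75
position: [0.4952, -0.0065, 0.0258]
tool_rot: [0.546, 0.449, -0.546, 0.45]
ft_force: [1.7, 11.1, -1.1]
grip_width: 0.0256
t 22.75 pos [ 0.4952 -0.0065  0.0258] f [ 1.7 11.1 -1.1] w 0.0256
shift [-0.  -0.4 -0.9] turn [ 0.01  0.06 -0.08]
[ 2.6044839   9.72627837 -1.34818019] [ 1.63305645 -0.35974547 -0.05649362]
```

View pics/p2.png

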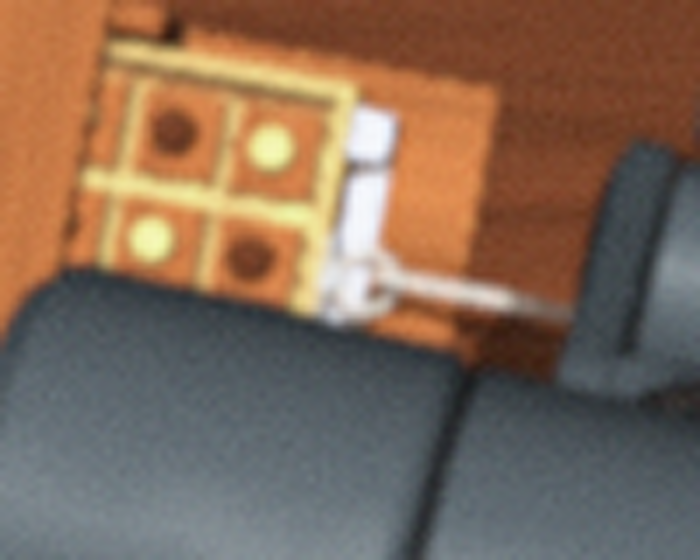

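```bash
python3 -m inch '[[20,[0,0,1.3],[-0.05,-0.05,0]],[20,[0,0,1.3],[-0.05,-0.05,0]],[20,[0,0,1.3],[-0.1,-0.15,0]],[20,[0,0,1.3],[-0.1,-0.15,0]]]'; python3 -m inch '[[20,[0,0.1,1.3],[-0.1,-0.15,0]],[20,[0,0.1,1.3],[-0.1,-0.15,0]],[20,[0,0.1,1.3],[-0.1,-0.15,0]],[20,[0,0.1,1.3],[-0.1,-0.15,0]],[20,[0,0.1,1.3],[-0.1,-0.15,0]]]'; python3 -c "
from h import *
go([.4950,-.0055,.0258],79)
A=imaging.camera('side')
cv2.imwrite('pics/p3.png',cv2.resize(A[140:210,255:345,::-1],None,fx=8,fy=8,interpolation=cv2.INTER_CUBIC))"
```

```text
time: 23.3
position: [0.495, -0.0065, 0.026]
tool_rot: [0.546, 0.449, -0.545, 0.451]
ft_force: [1.6, 10.4, -1.4]
grip_width: 0.0261
time: 23.92
position: [0.4954, -0.0066, 0.0264]
tool_rot: [-0.545, -0.448, 0.546, -0.452]
ft_force: [2.0, 11.1, -0.4]
grip_width: 0.0259
t 23.93 pos [ 0.4954 -0.0066  0.0264] f [ 2.  11.1 -0.4] w 0.0259
shift [ 0.6 -0.6 -1. ] turn [ 0.06  0.32 -0.23]
```

View pics/p3.png

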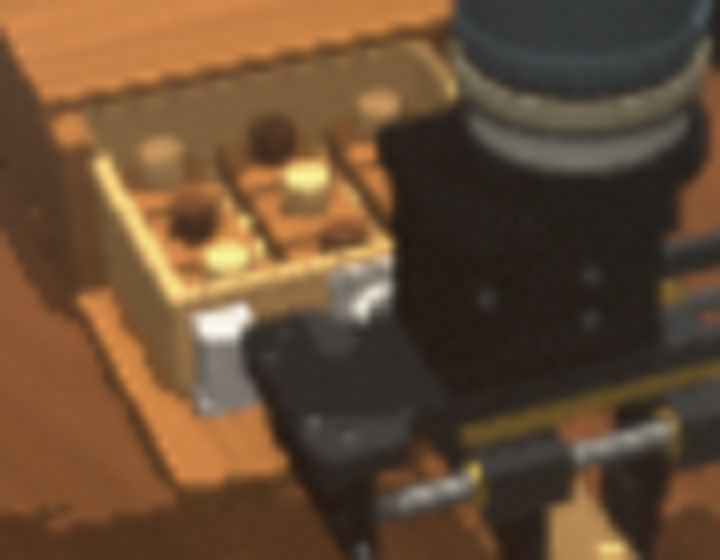

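Both posts are now against the tray face: the far one in the top view, the near one at crop (220,360) in the side view. About 11–12 N was held for 2 s. Unhooking next: back off to the hole centre, then lift straight up.

```bash
python3 -m inch '[[20,[0,-0.1,-1],[0,0.1,-0.1]],[20,[0,-0.1,-2],[0,0.2,-0.1]],[20,[0,-0.1,-2],[0,0,0]],[20,[0,0,-1],[0,0,0]],[20,[0,0,0],[0,0,0]]]'; python3 -c "
from h import *
go([.4962,.0,.0258],79)"
```

```text
time: 24.6
position: [0.4966, -0.0023, 0.0266]
tool_rot: [-0.545, -0.449, 0.545, -0.451]
ft_force: [0.5, 0.1, -2.1]
grip_width: 0.0257
t 24.6 pos [ 0.4966 -0.0023  0.0266] f [ 0.5  0.1 -2.1] w 0.0257
shift [ 0.8 -0.9 -2.2] turn [ 0.15  0.14 -0.09]
```

```bash
python3 -m inch '[[20,[0,-0.5,-1.5],[0.1,0.1,-0.1]],[20,[-2,0,0],[0,0,0]],[20,[-4,0,0],[0,0,0]],[20,[0,0,0],[0,0,0]]]'; python3 -m inch '[[20,[-4,0,0],[0,0,0]],[20,[-4,0,0],[0,0,0]],[20,[-6,0,0],[0,0,0]],[20,[-6,0,0],[0,0,0]],[20,[0,0,0],[0,0,0]]]'; python3 -c "
from h import *
go([.4962,.0,.0258],79)"
```

```text
time: 25.1
position: [0.4964, -0.0008, 0.0331]
tool_rot: [-0.545, -0.45, 0.546, -0.45]
ft_force: [-0.7, -0.8, -0.9]
grip_width: 0.0258
time: 25.72
position: [0.4966, -0.0008, 0.0549]
tool_rot: [-0.545, -0.45, 0.546, -0.45]
ft_force: [0.3, -0.3, -1.1]
grip_width: 0.0257
t 25.73 pos [ 0.4966 -0.0008  0.0549] f [ 0.3 -0.3 -1.1] w 0.0257
shift [29.1 -0.6 -0.8] turn [ 0.04  0.05 -0.03]
```

```bash
python3 -m inch '[[20,[-15,0,0],[0,0,0]],[20,[-25,0,0],[0,0,0]],[20,[-15,0,0],[0,0,0]],[20,[0,0,0],[0,0,0]],[20,[0,2,40],[0,0,0]],[20,[0,0,45],[0,0,0]],[20,[0,0,40],[0,0,0]],[20,[0,0,30],[0,0,0]],[20,[0,0,0],[0,0,0]]]'; python3 -m inch '[[20,[0,0,0],[-7,0,0]],[20,[0,0,0],[-7,0,0]],[20,[0,0,0],[-6.8,0,0]],[20,[0,0,0],[0,0,0]]]'; python3 -c "
from h import *
go([.4627,-.1694,.06],99.8)"
```

```text
time: 26.85
position: [0.4682, -0.1568, 0.1129]
tool_rot: [0.545, 0.45, -0.545, 0.451]
ft_force: [0.1, 0.1, -1.2]
grip_width: 0.0258
time: 27.35
position: [0.4665, -0.1524, 0.1116]
tool_rot: [0.452, 0.546, -0.451, 0.542]
ft_force: [0.2, 0.7, -2.2]
grip_width: 0.0258
t 27.35 pos [ 0.4665 -0.1524  0.1116] f [ 0.2  0.7 -2.2] w 0.0258
shift [51.5 -6.7 16.2] turn [ 0.8  -0.27  0.18]
```

```bash
python3 -m inch '[[20,[0,-6.7,16],[0.8,-0.3,0.2]],[20,[20,0,0],[0,0,0]],[20,[20,0,0],[0,0,0]],[20,[15,0,0],[0,0,0]],[20,[15,0,0],[0,0,0]],[20,[0,0,0],[0,0,0]]]'; python3 -c "
from h import *
go([.4627,-.1694,.009],99.8)
A=imaging.camera('side')
cv2.imwrite('pics/s1.png',cv2.resize(A[195:305,280:400,::-1],None,fx=5,fy=5,interpolation=cv2.INTER_CUBIC))"
```

```text
time: 28.1
position: [0.4635, -0.1733, 0.0396]
tool_rot: [0.458, 0.537, -0.458, 0.54]
ft_force: [-0.0, 0.4, -1.6]
grip_width: 0.0255
t 28.1 pos [ 0.4635 -0.1733  0.0396] f [-0.   0.4 -1.6] w 0.0255
shift [30.5 -0.2 -4.1] turn [-0.56  0.24 -0.17]
```

View pics/s1.png

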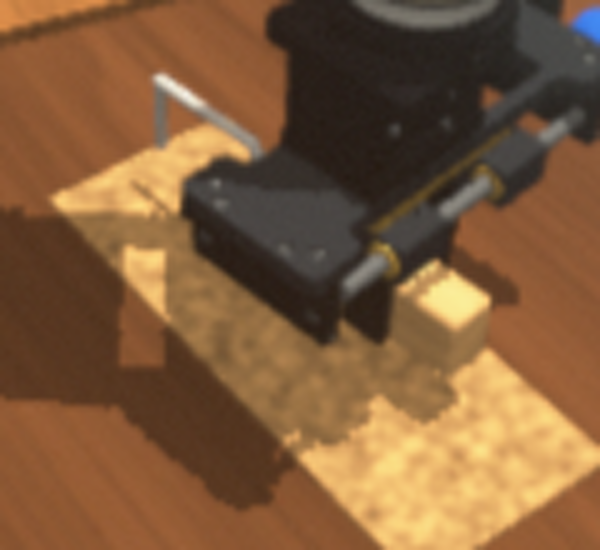

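The hook is level above the mat, tip at crop (160,140). Lowering gently.

```bash
python3 -m inch '[[20,[6,0,-4],[-0.5,0.2,-0.2]],[20,[8,0,0],[0,0,0]],[20,[6,0,0],[0,0,0]],[20,[4,0,0],[0,0,0]],[20,[0,0,0],[0,0,0]]]'; python3 -c "
from h import *
go([.4627,-.1694,.009],99.8)"
```

```text
time: 28.78
position: [0.4643, -0.1699, 0.0156]
tool_rot: [0.455, 0.539, -0.456, 0.542]
ft_force: [-0.4, 0.5, -2.0]
grip_width: 0.0257
t 28.77 pos [ 0.4643 -0.1699  0.0156] f [-0.4  0.5 -2. ] w 0.0257
shift [ 6.6 -1.5 -0.8] turn [-0.02  0.19 -0.13]
```

```bash
python3 -m inch '[[20,[2,-1,0],[0,0.2,-0.1]],[20,[2,0,0],[0,0,0]],[20,[1,0,0],[0,0,0]],[20,[0,0,0],[0,0,0]]]'; python3 -m inch '[[20,[1,0,0],[0,0,0]],[20,[0.5,0,0],[0,0,0]]]'; python3 -c "
from h import *
go([.4627,-.1694,.008],99.8)"
```

```text
time: 29.28
position: [0.4635, -0.1703, 0.0105]
tool_rot: [0.456, 0.541, -0.455, 0.541]
ft_force: [0.2, 0.3, -2.1]
grip_width: 0.0259
time: 29.52
position: [0.4636, -0.1704, 0.0091]
tool_rot: [0.456, 0.54, -0.455, 0.541]
ft_force: [-0.7, 0.1, -2.3]
grip_width: 0.0259
t 29.52 pos [ 0.4636 -0.1704  0.0091] f [-0.7  0.1 -2.3] w 0.0259
shift [ 1.1 -0.7 -1.1] turn [-0.02  0.02 -0.07]
```

```bash
python3 -m inch '[[20,[0.5,0,0],[0,0,0]],[20,[0.5,0,0],[0,0,0]]]'; python3 -m inch '[[20,[0.5,0,0],[0,0,0]],[20,[0.5,0,0],[0,0,0]]]'
```

```text
time: 29.78
position: [0.4636, -0.1704, 0.0081]
tool_rot: [0.456, 0.54, -0.455, 0.541]
ft_force: [-0.5, -1.0, -1.2]
grip_width: 0.0257
time: 30.02
position: [0.4636, -0.1704, 0.0079]
tool_rot: [0.456, 0.54, -0.455, 0.541]
ft_force: [-0.3, 0.0, 6.1]
grip_width: 0.0259
```

```bash
python3 -m inch '[[20,[0,0,0],[0,0,0]],[30,[0,0,0],[0,0,0]],[40,[0,0,0],[0,0,0]],[55,[0,0,0],[0,0,0]],[55,[0,0,0],[0,0,0]],[55,[0,0,0],[0,0,0]]]' 10; python3 -m inch '[[55,[-10,0,0],[0,0,0]],[55,[-20,0,0],[0,0,0]],[55,[-30,0,0],[0,0,0]],[55,[-40,0,0],[0,0,0]],[55,[-50,0,0],[0,0,0]],[55,[-40,0,0],[0,0,0]],[55,[0,0,50],[0,0,0]],[55,[0,0,50],[0,0,0]],[55,[0,0,50],[0,0,0]],[55,[0,0,50],[0,0,0]],[55,[0,0,50],[0,0,0]],[55,[0,0,0],[0,0,0]]]'; python3 - <<'E'
from h import *
go([.4627,-.1694,.008],99.8)
A=imaging.camera("top")
print([(d["pixel"],at("top",d["pixel"],.004)) for n in("hook","hook_tip") for d in imaging.tip_of("top",n)[:1]])
B=imaging.camera("side")
print([(d["pixel"],at("side",d["pixel"],.004)) for n in("hook","hook_tip") for d in imaging.tip_of("side",n)[:1]])
f=lambda i,x,y,s:cv2.resize(i[y:y+70,x:x+100,::-1],None,fx=s,fy=s,interpolation=cv2.INTER_CUBIC)
cv2.imwrite("pics/f1.png",np.vstack([np.hstack([f(A,195,135,4),f(B,250,130,4)]),np.hstack([f(A,310,170,4),f(B,290,212,4)])]))
E
```

```text
time: 30.78
position: [0.4639, -0.1705, 0.0078]
tool_rot: [0.456, 0.54, -0.455, 0.542]
ft_force: [-0.2, -0.2, -0.5]
grip_width: 0.0536
time: 32.28
position: [0.506, -0.422, 0.2131]
tool_rot: [0.455, 0.538, -0.455, 0.545]
ft_force: [0.4, 1.3, 0.1]
grip_width: 0.0546
t 32.27 pos [ 0.506  -0.422   0.2131] f [0.4 1.3 0.1] w 0.0546
shift [ 203.4   -0.3 -257.6] turn [ 0.13  0.37 -0.34]
[([372.0, 200.8], array([ 0.46544465, -0.16659386,  0.004     ]))]
[([355.5, 264.5], array([ 0.46585756, -0.16547469,  0.004     ])), ([313.1, 231.9], array([ 0.44593081, -0.02049498,  0.004     ]))]
```

View pics/f1.png

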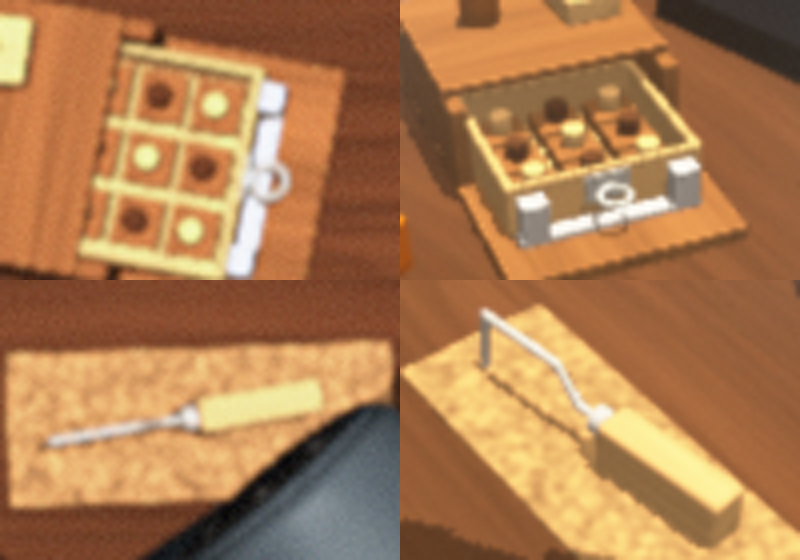

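```bash
python3 -c "
from rig import robot;print(robot.hand_in())"
```

```text
the job is handed in; nothing more can be done
None
```

I hooked the wooden tray's eye, dragged the tray out at about 5–17 mm/s against roughly 4.5 N of drag, and brought it up against both stop posts. I then unhooked, set the hook back on the cork mat and handed the job in at about 32 s of the 64 s allowed.

- **Pull at the posts:** the wrist force read about 10–12 N for roughly 2 s. That is slightly under the 12 N asked for at times. The highest reading between moves was about 12 N; the force within a move was not sampled.
- **Tray:** the last pictures show its front flush with both posts. They touched one after the other: the tool crept about 1 mm as the tray squared up. Contact with each post was judged from the pictures, not measured.
- **Unhooking:** the force was back near zero before I lifted the hook, and I saw no sign of the tray shifting.
- **Hook:** it stands upright on the mat, within a few mm of where it started, and was set down with about 6 N. The networks' positions for it agreed to within about 5 mm; the top camera did not detect the tip, the side camera did.
- **Other things:** the arm passed over them with clearance. I did not measure their positions again at the end.

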